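# Put the session's things back on their outline pads

## Robot

A 6-joint arm with a two-finger parallel gripper is mounted at the origin on a cart in front of the work surface, level with it; the furniture and walls round the work are solid. World frame = base frame: x ahead of the robot, y to its left, z up, the work surface at z = 0. Lengths are in mm, angles in rad, forces in N, time in s.
With the tool pointing down it reaches from about 400 to 925 mm from the base axis. Payload 12.5 kg.
Tool frame: the origin (TCP) lies midway between the tips of the shut fingers; the grasp point (between the pads) lies 19 mm behind it; z points along the fingers, y is the line along which they close (so a half turn about z gives the same grasp; the last joint's range is limited). The gripper opens to 95 mm and grips with 3 to 60 N. Pads are 20 mm wide; open, the fingers measure 119 mm over their backs; the gripper's body (75 mm by 180 mm) begins 59 mm behind the grasp point.
Start: joints at [-1.411, 0.491, 1.559, -0, 1.092, -0.106], TCP at [164.198, -603.064, 214.661] pointing down, gripper open.
Joint ranges: [-3.1, 3.1], [-0.84, 2.19], [0.05, 2.79], [-1.13, 4.28], [0.06, 2.93], [-2.69, 2.69]. Speed limits (rad/s): [2.22, 2.22, 2.79, 3.14, 3.14, 3.14].

## Interface

Orientations are given as [roll, pitch, yaw] about the fixed x, y, z axes, in that order (R = Rz(yaw) Ry(pitch) Rx(roll)).
In Python, from cell import * gives the robot as it stands. The module is installed in compiled form; this text tells all that it offers.
- The arm moves only by the tool arm_command, never from a script. Its arguments are lists of equal length, an entry for each row: "delta_pos": the shift along the world's x, y, z in units of 250 mm (1.0 is 250 mm), a list of three; "delta_rot": the turn, a rotation vector about the world's x, y, z in units of 90 degrees (1.0 is 90 degrees), a list of three; "claw": the closure, from 0 (fully open) to 1 (shut). In form: {"delta_pos": [[tx, ty, tz], ...], "delta_rot": [[wx, wy, wz], ...], "claw": [claw, ...]}. A call has exactly 5 rows; each row is the pose to reach, as a shift and turn from the pose commanded when the call began; what a row does not reach only later rows make up. A row lasts 1/12 s, in which the tool goes at most 41.7 mm and 7.16 degrees, less where a joint would pass 70% of its speed; a pose out of reach is approached as far as the arm can. A call with a number of a shift or a turn outside -1 to 1 is refused whole. A call with a gripper value outside its range is refused whole. The fingers move at their own pace and stop on an object; the grip force is fixed at half the most. Time passes only in rows, so rows that repeat a pose let the fingers close, or fill a call up. It gives the time, the measured TCP pose, the force, the opening and the grip force at its end, in the units of the state.
- state(): the state, without advancing time (a new reading comes with each control period).
- read_camera(name): name is "scene" or "top" or "wrist"; returns the picture (420x560x3 uint8, red, green, blue); there is no depth.
- calibration(name): a dict with "camera_matrix" (3x3 intrinsics, pixels), "T" (4x4, takes a point from camera to world coordinates). Camera axes: x right, y down, z forward; pixel columns grow to the right and rows downward; lengths in mm; the calibration is good to about 2 mm. A picture is of the moment at which its call begins: read the wrist's pose just before it. calibration takes no time and is no camera call; for the wrist camera it gives the pose at the moment of the call.
- job_done(): hands the job in; it is judged then, once.
The state is a dict: "t": time; "joints": joint angles; "qvel": joint speeds; "tau": joint torques, N m; "eef_pos": TCP position; "tcp_rot": TCP orientation; "ft_force": force on the tool from outside, world axes, zero at the start; "moment": the same for the moment, N m; "opening": opening from 0.0 (shut) to 1.0 (fully open); "grip_force": force on a finger pad.
Only numpy, scipy, OpenCV 4.12 (cv2) and the standard library are available. Lean on these libraries where they do the work, as an engineer would, in place of code of your own. Each camera call takes 0.05 s, during which the arm holds its last target. There are 200 camera calls.

## Task

Clear up the bench: put the two screw-cap bottles, the square timer and the oblong needle capsule each on the dark pad whose light outline matches its shape and size. Stand the bottles upright, lay the timer and the capsule flat, display upward, all centred on their outlines, with the timer and the capsule lined up square with them; do not shift the large culture dish that stands among them.

Things in the scene. Friction and masses are not known exactly. Their poses are not given: they have to be found in the camera images.
- big_bottle: The larger screw-cap reagent bottle: white, white cap. Upright, body 48 mm in diameter and straight to about 60 mm, 89 mm tall with the narrower cap; 80 to 170 g. Origin: centre of its underside, z up.
- small_bottle: The smaller screw-cap reagent bottle: brown glass look, white label, red cap. Upright, body 33 mm in diameter and straight to about 42 mm, 63 mm tall with the cap; 35 to 70 g. Origin: centre of its underside, z up.
- timer: Bench timer, white, square, 62 x 62 mm, 19 mm high (its sides about 16 mm), lying flat, display and keys upward; 40 to 85 g. Origin: centre of its underside; x and y square with its sides, z up. Either pair of sides may be gripped.
- capsule: Needle capsule, an oblong white box with a green lid end, 24 mm wide (its x), 78 mm long (its y), 20 mm high, lying flat; the lid end does not come off; 20 g. Origin: centre of its underside, z up.
- big_round_pad: Round dark rubber pad, 68 mm in diameter, 4 mm thick, with a light circle of 50 mm: the outline for the larger bottle. Fixed to the table. Origin: centre of its underside; its top is 4 mm above the origin and level; z up.
- small_round_pad: Round dark rubber pad, 53 mm in diameter, 4 mm thick, with a light circle of 35 mm: the outline for the smaller bottle. Fixed to the table. Origin: centre of its underside; its top is 4 mm above the origin and level; z up.
- square_pad: Square dark rubber pad, 82 x 82 mm, 4 mm thick, with a light square of 64 mm: the outline for the timer; any quarter turn of the timer is right. x and y are square with its sides. Fixed to the table. Origin: centre of its underside; its top is 4 mm above the origin and level; z up.
- oblong_pad: Oblong dark rubber pad, 44 mm (its x) by 98 mm (its y), 4 mm thick, with a light oblong of 26 x 80 mm, long along y: the outline for the capsule, either way round. Fixed to the table. Origin: centre of its underside; its top is 4 mm above the origin and level; z up.
- large_dish: Culture dish with pink medium, 57 mm in diameter, 16 mm high, loose and light, a bystander amid the task's things. Origin: centre of its underside.

How it is judged (in metres and radians):
At the end, for the whole second after the job is handed in: Each thing rests on its own pad (larger bottle on larger circle, smaller on smaller, timer on the square, capsule on the oblong): centre within 10 mm of the pad's, tilt under 0.1 rad, at rest; capsule and timer within 0.2 rad of square with their outlines (horizontal distance between big_bottle and big_round_pad below 0.01 m and z of big_bottle in the frame of big_round_pad between 0.001 and 0.008 m and angle between each of big_bottle, small_bottle, timer, capsule's own z axis and vertical below 0.1 rad and linear speed of each of big_bottle, small_bottle, timer, capsule below 0.01 m/s and horizontal distance between small_bottle and small_round_pad below 0.01 m and z of small_bottle in the frame of small_round_pad between 0.001 and 0.008 m and horizontal distance between timer and square_pad below 0.01 m and z of timer in the frame of square_pad between 0.001 and 0.008 m and horizontal distance between capsule and oblong_pad below 0.01 m and z of capsule in the frame of oblong_pad between 0.001 and 0.008 m and angle between the y axis of capsule and the y axis of oblong_pad, either way round below 0.2 rad and (angle between the x axis of timer and the x axis of square_pad, either way round below 0.2 rad or angle between the x axis of timer and the y axis of square_pad, either way round below 0.2 rad)); the robot touches nothing.
It fails at once if the large culture dish is shifted by more than 20 mm (distance of large_dish from where it was at the start of the episode above 0.02 m).
It also fails if it takes over 102 s, if anything falls off the work surface, if the arm or the gripper's body presses on something with over 40 N, if the wrist force passes 120 N, or if a joint passes its speed limit or range.

## Working session

There is one attempt and no reset: what is moved stays moved. The work goes in short steps, Python scripts to look and compute and a tool call to move; the robot and the scene stay as the last step left them, time stands still between calls to the robot, and variables do not carry over. Pictures are saved under pics/ and viewed, at most 14 in all, crops included, and the job is handed in when it is done.

Besides the shell and the picture viewer there is one more tool, called by a JSON object that holds its "op" and its "data", one argument or row to a line. arm_command: Moves the arm, as the interface text tells. Shifts and turns lie within -1 to 1; 1 stands for 250 mm of shift or 90 degrees of turn. Its arguments: {"type":"object","properties":{"delta_pos":{"type":"array"},"delta_rot":{"type":"array"},"claw":{"type":"array"}},"required":["delta_pos","delta_rot","claw"]}

```bash
mkdir -p pics; python3 - <<'E'
from cell import *
import cv2,numpy as np
for n in ("top","scene"):
    im=read_camera(n); cv2.imwrite(f"pics/{n}0.png",im[:,:,::-1])
    c=calibration(n); print(n,np.round(c["camera_matrix"],1).tolist(),np.round(c["T"],3).tolist())
s=state(); print(s)
E
```

```text
top [[413.4, 0.0, 278.7], [0.0, 413.4, 205.5], [0.0, 0.0, 1.0]] [[-0.005, -0.997, 0.071, 446.209], [-0.999, 0.008, 0.037, -230.841], [-0.038, -0.071, -0.997, 898.005], [0.0, 0.0, 0.0, 1.0]]
scene [[456.2, 0.0, 273.6], [0.0, 456.2, 207.0], [0.0, 0.0, 1.0]] [[-0.839, -0.227, 0.494, 101.691], [-0.544, 0.391, -0.743, 432.958], [-0.025, -0.892, -0.452, 425.257], [0.0, 0.0, 0.0, 1.0]]
{'t': 0.1, 'joints': array([-1.41063436e+00,  4.91491257e-01,  1.55939317e+00, -3.34067416e-05,
        1.09171987e+00, -1.05577371e-01]), 'qvel': array([-0.00208156, -0.00212932, -0.00175546,  0.00089626,  0.0020098 ,
        0.00036922]), 'tau': array([ 6.53418356e-04, -6.13623834e+01, -2.58604681e+01,  6.93458109e-02,
        4.70129389e-02, -6.91719833e-05]), 'eef_pos': array([ 164.13111607, -602.83222766,  214.123571  ]), 'tcp_rot': array([-3.14058352e+00, -7.71426987e-05,  2.65754710e-01]), 'ft_force': array([ 0.38746123, -1.21522952,  0.02367604]), 'moment': array([-0.01550791,  0.02497618,  0.0359645 ]), 'grip_force': 0.0, 'opening': 1.0003609899743213}
```

View pics/top0.png

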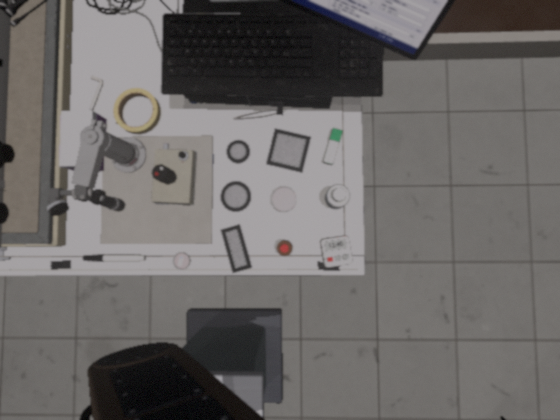

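View pics/scene0.png

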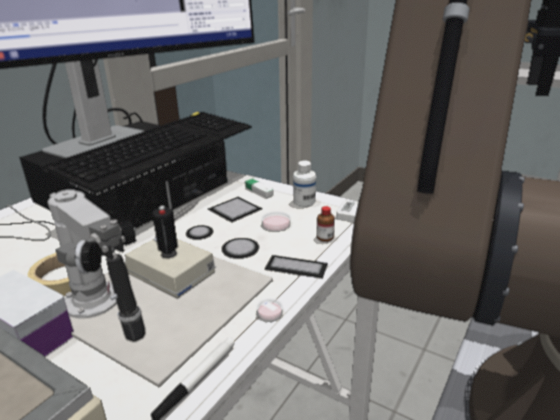

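The top view shows these things at (col, row):

| Thing | Pixel |
|---|---|
| small round pad | (237,151) |
| big round pad | (236,196) |
| square pad | (289,150) |
| oblong pad | (236,248) |
| dish | (284,199) |
| capsule | (333,146) |
| big bottle | (337,196) |
| small bottle | (285,247) |
| timer | (337,250) |

The scene view agrees with this layout.

```bash
cat > h.py <<'E'
from cell import *
import cv2,numpy as np
def ray(c,uv,z):
    K,T=c["camera_matrix"],c["T"]
    d=T[:3,:3]@np.linalg.solve(K,[uv[0],uv[1],1]); o=T[:3,3]
    return (o+d*(z-o[2])/d[2])[:2]
def rect(c,im):  # im -> metric top-down helper not used
    pass
def blobs(mask,c,z,amin=30,amax=1e9):
    cs,_=cv2.findContours(mask.astype(np.uint8),cv2.RETR_EXTERNAL,cv2.CHAIN_APPROX_NONE)
    out=[]
    for k in cs:
        a=cv2.contourArea(k)
        if a<amin or a>amax: continue
        P=np.array([ray(c,p[0],z) for p in k],np.float32)
        (x,y),(w,h),an=cv2.minAreaRect(P)
        px=k[:,0].mean(0)
        out.append((np.round(px).tolist(),round(x,1),round(y,1),round(w,1),round(h,1),round(an,1)))
    return out
E
python3 - <<'E'
from h import *
im=read_camera("top"); c=calibration("top")
cr=im[115:285,205:375]
cv2.imwrite("pics/top1.png",cv2.resize(cr,(595,595),interpolation=cv2.INTER_CUBIC)[:,:,::-1])
hsv=cv2.cvtColor(im,cv2.COLOR_RGB2HSV); roi=np.zeros(im.shape[:2],bool); roi[120:272,216:360]=1
v=hsv[:,:,2]
print("pads"); [print(b) for b in blobs(roi&(v<110),c,4)]
print("red cap z63"); [print(b) for b in blobs(roi&(hsv[:,:,1]>130)&((hsv[:,:,0]<10)|(hsv[:,:,0]>170)),c,63,10)]
print("green z20"); [print(b) for b in blobs(roi&(hsv[:,:,1]>100)&(abs(hsv[:,:,0].astype(int)-70)<25),c,20,10)]
print("pink"); [print(b) for b in blobs(roi&(hsv[:,:,1]>12)&((hsv[:,:,0]<12)|(hsv[:,:,0]>165)),c,8,100)]
for n,uv,z in (("cap",(333,146),20),("bb",(338,193),89),("bbbase",(336,200),30),("tim",(336,250),19),("c1",(0,0),0)): print(n,ray(c,uv,z))
for y in (250,262): print([int(a) for a in v[y,300:375:3]])
E
```

```text
pads
([327.0, 267.0], 380.6, -301.9, 42.6, 14.9, 89.8)
([284.0, 248.0], 419.2, -209.2, 28.0, 32.1, 89.7)
([236.0, 248.0], 418.2, -104.1, 96.3, 42.4, 15.9)
([235.0, 196.0], 531.6, -102.9, 63.7, 61.4, 89.6)
([238.0, 151.0], 630.8, -107.1, 49.0, 48.2, 44.6)
([288.0, 150.0], 631.7, -218.3, 80.1, 80.3, 75.9)
red cap z63
([284.0, 248.0], 420.0, -209.6, 16.1, 16.0, 89.7)
green z20
([336.0, 134.0], 660.9, -320.6, 16.2, 21.3, 71.1)
pink
([284.0, 248.0], 418.3, -208.2, 34.3, 34.1, 89.7)
cap [ 635.67420665 -314.79792533]
bb [ 527.51469909 -316.59783946]
bbbase [ 518.73343225 -318.45215482]
tim [ 414.00487327 -317.98504462]
c1 [993.45328414 447.80580143]
[166, 166, 166, 166, 166, 166, 166, 140, 159, 154, 159, 159, 164, 161, 166, 165, 165, 161, 164, 165, 165, 158, 115, 113, 113]
[165, 166, 165, 166, 166, 164, 94, 106, 134, 162, 165, 164, 165, 165, 165, 163, 165, 161, 164, 165, 165, 153, 99, 98, 100]
```

View pics/top1.png

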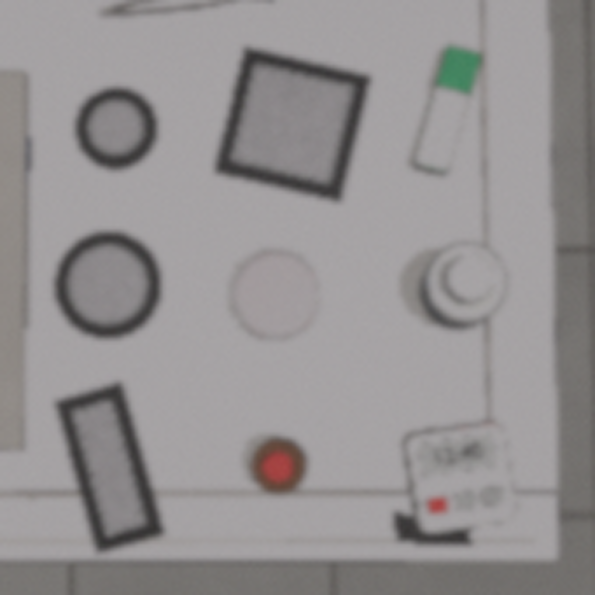

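{"op": "arm_command", "data": {
  "delta_pos": [
    [0.08,0.12,0],
    [0.16,0.24,0],
    [0.24,0.36,0],
    [0.32,0.48,0],
    [0.4,0.6,0]
  ],
  "delta_rot": [
    [0,0,0.07],
    [0,0,0.14],
    [0,0,0.21],
    [0,0,0.28],
    [0,0,0.35]
  ],
  "claw": [0,0,0,0,0]
}}

```text
t: 0.57
eef_pos: [264.7, -451.5, 214.5]
tcp_rot: [-3.141, -0.0, 0.821]
ft_force: [0.1, 0.3, 0.2]
opening: 1.001
grip_force: 0.0
```

{"op": "arm_command", "data": {
  "delta_pos": [
    [0.08,0.12,0],
    [0.16,0.24,0],
    [0.24,0.36,0],
    [0.32,0.48,0],
    [0.4,0.6,0]
  ],
  "delta_rot": [
    [0,0,0.07],
    [0,0,0.14],
    [0,0,0.21],
    [0,0,0.28],
    [0,0,0.35]
  ],
  "claw": [0,0,0,0,0]
}}

```text
t: 0.98
eef_pos: [364.8, -301.4, 214.7]
tcp_rot: [3.141, -0.0, 1.37]
ft_force: [-0.1, 0.1, 0.1]
opening: 0.998
grip_force: 0.0
```

{"op": "arm_command", "data": {
  "delta_pos": [
    [0.15,0.1,0.05],
    [0.25,0.15,0.1],
    [0.25,0.15,0.1],
    [0.25,0.15,0.1],
    [0.25,0.15,0.1]
  ],
  "delta_rot": [
    [0,0,0.07],
    [0,0,0.13],
    [0,0,0.13],
    [0,0,0.13],
    [0,0,0.13]
  ],
  "claw": [0,0,0,0,0]
}}

```text
t: 1.4
eef_pos: [426.2, -265.4, 239.2]
tcp_rot: [-3.141, -0.0, 1.569]
ft_force: [-0.6, -0.3, -0.2]
opening: 1.002
grip_force: 0.0
```

```bash
python3 - <<'E'
from h import *
c=calibration("wrist"); im=read_camera("wrist"); s=state(); print(s["t"],s["eef_pos"],s["tcp_rot"])
np.save("w0.npy",im); cv2.imwrite("pics/w0.png",im[:,:,::-1]); print(c)
E
```

```text
1.45 [ 425.8356928  -265.74082567  239.08743347] [-3.14061517e+00 -6.49055338e-04  1.56802971e+00]
{'camera_matrix': array([[312.31229188,   0.        , 279.38859025],
       [  0.        , 312.31229188, 206.22595412],
       [  0.        ,   0.        ,   1.        ]]), 'T': array([[ 9.99993151e-01, -3.21306563e-03, -1.83678287e-03,
         4.26726158e+02],
       [-3.57993808e-03, -9.65655291e-01, -2.59801931e-01,
        -1.91141624e+02],
       [-9.38938441e-04,  2.59806727e-01, -9.65660180e-01,
         4.08476714e+02],
       [ 0.00000000e+00,  0.00000000e+00,  0.00000000e+00,
         1.00000000e+00]])}
```

View pics/w0.png

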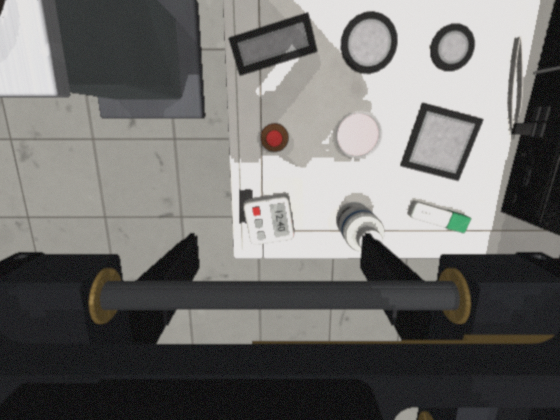

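The wrist view shows everything: small bottle (274,137), big bottle cap (369,236), timer (268,220), capsule (440,217) and all four pads. I'll measure from it.

```bash
python3 - <<'E'
from h import *
im=np.load("w0.npy"); c=calibration("wrist")
hsv=cv2.cvtColor(im,cv2.COLOR_RGB2HSV).astype(int); H,S,V=hsv[...,0],hsv[...,1],hsv[...,2]
roi=np.zeros(V.shape,bool); roi[8:250,226:486]=1
def P(t,m,z,a=30):
    print(t); [print("  ",b) for b in blobs(roi&m,c,z,a)]
P("pads",V<70,4,200)
P("red z63",(S>120)&((H<10)|(H>170)),63)
P("green z20",(S>100)&(abs(H-65)<25),20)
W=roi&(V>215); cv2.imwrite("pics/w0c.png",cv2.resize(im[120:255,230:480],(800,432),interpolation=cv2.INTER_CUBIC)[:,:,::-1])
for n,p,z in (("bbcap",(370,238),89),("sbcap",(274,138),63),("dish",(358,134),16)): print(n,ray(c,p,z))
E
```

```text
pads
   ([372.0, 244.0], 557.4, -351.3, 22.1, 35.2, 89.8)
   ([440.0, 141.0], 630.2, -216.9, 78.3, 79.2, 75.6)
   ([452.0, 47.0], 629.7, -107.2, 47.2, 49.7, 89.7)
   ([273.0, 44.0], 418.5, -102.8, 95.6, 42.5, 16.1)
   ([368.0, 42.0], 531.7, -101.7, 63.3, 64.1, 2.7)
red z63
   ([256.0, 211.0], 398.8, -289.3, 8.4, 6.9, 89.8)
   ([274.0, 138.0], 419.9, -207.7, 18.3, 18.9, 44.3)
green z20
   ([458.0, 222.0], 659.2, -318.6, 21.8, 24.4, 73.1)
bbcap [ 524.18916431 -313.5958869 ]
sbcap [ 420.18254387 -207.91079562]
dish [ 522.23533442 -205.81287581]
```

View pics/w0c.png

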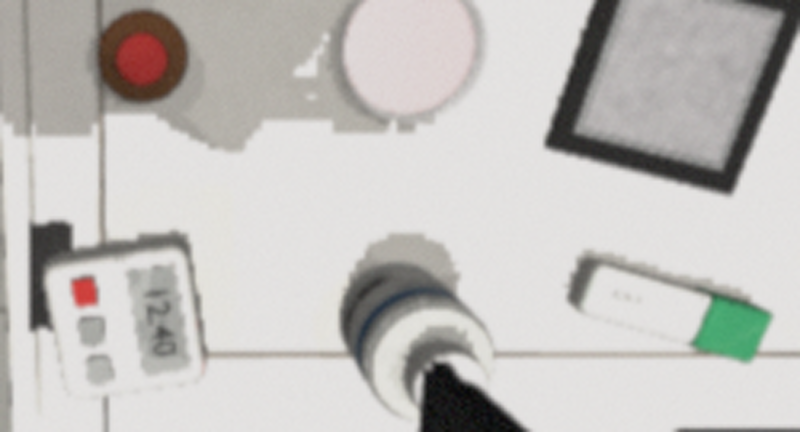

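{"op": "arm_command", "data": {
  "delta_pos": [
    [-0.012,0.12,0],
    [-0.023,0.229,-0.05],
    [-0.023,0.229,-0.2],
    [-0.023,0.229,-0.35],
    [-0.023,0.229,-0.48]
  ],
  "delta_rot": [
    [0,0,0],
    [0,0,0],
    [0,0,0],
    [0,0,0],
    [0,0,0]
  ],
  "claw": [0,0,0,0,0]
}}

```text
t: 1.87
eef_pos: [419.6, -208.5, 118.1]
tcp_rot: [3.141, 0.0, 1.567]
ft_force: [0.5, -0.5, -0.5]
opening: 0.999
grip_force: 0.0
```

{"op": "arm_command", "data": {
  "delta_pos": [
    [0,0,-0.12],
    [0,0,-0.24],
    [0,0,-0.36],
    [0,0,-0.44],
    [0,0,-0.44]
  ],
  "delta_rot": [
    [0,0,0],
    [0,0,0],
    [0,0,0],
    [0,0,0],
    [0,0,0]
  ],
  "claw": [0,0,0,0,0.3]
}}

```text
t: 2.28
eef_pos: [418.5, -208.2, 6.4]
tcp_rot: [-3.136, -0.004, 1.567]
ft_force: [-0.6, 0.5, -0.1]
opening: 0.968
grip_force: 0.0
```

{"op": "arm_command", "data": {
  "delta_pos": [
    [0,0,0],
    [0,0,0],
    [0,0,0],
    [0,0,0],
    [0,0,0]
  ],
  "delta_rot": [
    [0,0,0],
    [0,0,0],
    [0,0,0],
    [0,0,0],
    [0,0,0]
  ],
  "claw": [0.4,0.5,0.6,0.7,0.8]
}}

```text
t: 2.7
eef_pos: [421.3, -208.6, 10.7]
tcp_rot: [3.14, 0.001, 1.569]
ft_force: [0.0, -0.0, 0.5]
opening: 0.635
grip_force: 0.0
```

{"op": "arm_command", "data": {
  "delta_pos": [
    [0,0,0],
    [0,0,0],
    [0,0,0],
    [0,0,0],
    [0,0,0]
  ],
  "delta_rot": [
    [0,0,0],
    [0,0,0],
    [0,0,0],
    [0,0,0],
    [0,0,0]
  ],
  "claw": [0.9,1,1,1,1]
}}

```text
t: 3.12
eef_pos: [421.0, -208.3, 9.7]
tcp_rot: [3.141, 0.0, 1.57]
ft_force: [-0.3, 0.0, 2.3]
opening: 0.342
grip_force: 30.0
```

{"op": "arm_command", "data": {
  "delta_pos": [
    [0,0,0.08],
    [0,0,0.2],
    [0.05,0.02,0.28],
    [0.16,0.08,0.28],
    [0.29,0.14,0.28]
  ],
  "delta_rot": [
    [0,0,0],
    [0,0,0],
    [0,0,0],
    [0,0,0],
    [0,0,0]
  ],
  "claw": [1,1,1,1,1]
}}

```text
t: 3.53
eef_pos: [493.9, -173.4, 81.1]
tcp_rot: [3.14, 0.001, 1.567]
ft_force: [0.5, -1.1, -0.9]
opening: 0.344
grip_force: 30.0
```

{"op": "arm_command", "data": {
  "delta_pos": [
    [0.13,0.065,0],
    [0.26,0.13,0],
    [0.39,0.19,0],
    [0.5,0.24,0],
    [0.545,0.264,0]
  ],
  "delta_rot": [
    [0,0,0],
    [0,0,0],
    [0,0,0],
    [0,0,0],
    [0,0,0]
  ],
  "claw": [1,1,1,1,1]
}}

```text
t: 3.95
eef_pos: [632.6, -105.5, 79.3]
tcp_rot: [3.14, 0.0, 1.571]
ft_force: [-1.0, -1.0, -1.3]
opening: 0.346
grip_force: 30.0
```

{"op": "arm_command", "data": {
  "delta_pos": [
    [0,0,0],
    [0,0,0],
    [0,0,-0.07],
    [0,0,-0.14],
    [0,0,-0.18]
  ],
  "delta_rot": [
    [0,0,0],
    [0,0,0],
    [0,0,0],
    [0,0,0],
    [0,0,0]
  ],
  "claw": [1,1,1,1,1]
}}

```text
t: 4.37
eef_pos: [627.9, -107.9, 33.3]
tcp_rot: [-3.14, -0.001, 1.569]
ft_force: [0.6, 0.8, -0.5]
opening: 0.342
grip_force: 30.0
```

```bash
python3 - <<'E'
from h import *
c=calibration("wrist"); im=read_camera("wrist"); s=state(); print(s["t"],s["eef_pos"],s["tcp_rot"])
np.save("w1.npy",im); cv2.imwrite("pics/w1.png",im[:,:,::-1])
E
```

```text
4.4167 [ 627.47757135 -107.72830731   31.84710653] [-3.13756599e+00 -1.06000967e-03  1.56851384e+00]
```

View pics/w1.png

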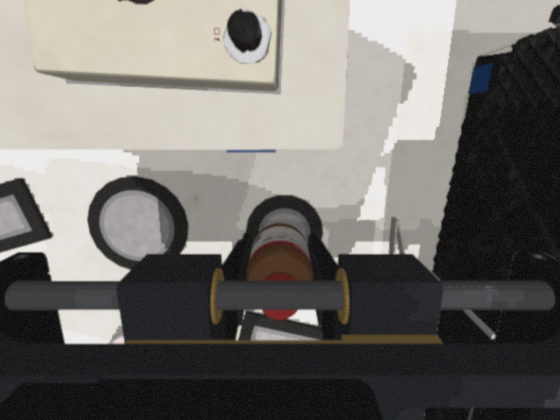

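The bottle hangs over its pad, with the ring seen around it at (285,225). I'll lower and release.

{"op": "arm_command", "data": {
  "delta_pos": [
    [0.004,0,0],
    [0.004,0,-0.03],
    [0.004,0,-0.06],
    [0.004,0,-0.078],
    [0.004,0,-0.08]
  ],
  "delta_rot": [
    [0,0,0],
    [0,0,0],
    [0,0,0],
    [0,0,0],
    [0,0,0]
  ],
  "claw": [1,1,1,1,1]
}}

```text
t: 4.83
eef_pos: [629.7, -107.2, 13.8]
tcp_rot: [-3.14, -0.001, 1.569]
ft_force: [-4.4, 0.7, 0.1]
opening: 0.344
grip_force: 30.0
```

{"op": "arm_command", "data": {
  "delta_pos": [
    [0,0,0],
    [0,0,0],
    [0,0,0],
    [0,0,0],
    [0,0,0]
  ],
  "delta_rot": [
    [0,0,0],
    [0,0,0],
    [0,0,0],
    [0,0,0],
    [0,0,0]
  ],
  "claw": [1,1,1,0.6,0.5]
}}

```text
t: 5.25
eef_pos: [629.8, -107.1, 14.4]
tcp_rot: [-3.14, -0.001, 1.569]
ft_force: [-6.4, -0.1, -2.4]
opening: 0.42
grip_force: 0.0
```

{"op": "arm_command", "data": {
  "delta_pos": [
    [0,0,0],
    [0,0,0],
    [0,0,0.1],
    [0,0,0.25],
    [0,0,0.4]
  ],
  "delta_rot": [
    [0,0,0],
    [0,0,0],
    [0,0,0],
    [0,0,0],
    [0,0,0]
  ],
  "claw": [0.3,0.2,0.2,0.2,0.1]
}}

```text
t: 5.67
eef_pos: [630.6, -107.2, 115.4]
tcp_rot: [-3.141, -0.0, 1.57]
ft_force: [0.3, -1.0, 0.1]
opening: 0.763
grip_force: 0.0
```

```bash
cat > look.py <<'E'
from h import *
import sys
c=calibration("wrist"); im=read_camera("wrist"); s=state(); print(s["t"],s["eef_pos"],s["tcp_rot"][2])
n=sys.argv[1]; np.savez(n,im=im,T=c["T"],K=c["camera_matrix"])
cv2.imwrite(f"pics/{n}.png",im[:,:,::-1])
im=read_camera("top"); c=calibration("top"); hsv=cv2.cvtColor(im,cv2.COLOR_RGB2HSV).astype(int); H,S,V=hsv[...,0],hsv[...,1],hsv[...,2]
roi=np.zeros(V.shape,bool); roi[120:272,216:360]=1
print("red top", blobs(roi&(S>120)&((H<10)|(H>170)),c,67,10))
print("green top", blobs(roi&(S>100)&(abs(H-65)<25),c,20,10))
np.savez(n+"t",im=im,T=c["T"],K=c["camera_matrix"])
cv2.imwrite(f"pics/{n}t.png",cv2.resize(im[115:285,205:375],(595,595),interpolation=cv2.INTER_CUBIC)[:,:,::-1])
E
python3 look.py a2
```

```text
5.7167 [ 633.70480069 -107.94664656  123.6346219 ] 1.569950188218095
red top []
green top [([336.0, 134.0], 660.9, -320.6, 16.2, 20.0, 71.0)]
```

{"op": "arm_command", "data": {
  "delta_pos": [
    [0,0,0.12],
    [-0.06,-0.1,0.24],
    [-0.12,-0.24,0.32],
    [-0.18,-0.38,0.35],
    [-0.24,-0.52,0.35]
  ],
  "delta_rot": [
    [0,0,0],
    [0,0,0],
    [0,0,0],
    [0,0,0],
    [0,0,0]
  ],
  "claw": [0,0,0,0,0]
}}

```text
t: 6.18
eef_pos: [571.0, -238.8, 204.7]
tcp_rot: [3.137, 0.003, 1.571]
ft_force: [-0.0, -0.7, -0.4]
opening: 1.001
grip_force: 0.0
```

{"op": "arm_command", "data": {
  "delta_pos": [
    [-0.04,-0.14,0],
    [-0.1,-0.28,0],
    [-0.15,-0.42,0],
    [-0.18,-0.5,0],
    [-0.18,-0.5,0]
  ],
  "delta_rot": [
    [0,0,0],
    [0,0,0],
    [0,0,0],
    [0,0,0],
    [0,0,0]
  ],
  "claw": [0,0,0,0,0]
}}

```text
t: 6.6
eef_pos: [524.3, -366.3, 201.8]
tcp_rot: [3.141, 0.001, 1.566]
ft_force: [0.3, 0.7, 0.2]
opening: 1.001
grip_force: 0.0
```

{"op": "arm_command", "data": {
  "delta_pos": [
    [0,0,0],
    [0,0,0],
    [0,0,0],
    [0,0,0],
    [0,0,0]
  ],
  "delta_rot": [
    [0,0,0],
    [0,0,0],
    [0,0,0],
    [0,0,0],
    [0,0,0]
  ],
  "claw": [0,0,0,0,0]
}}

```text
t: 7.02
eef_pos: [526.2, -361.4, 202.3]
tcp_rot: [3.141, 0.0, 1.571]
ft_force: [0.1, -0.6, -0.0]
opening: 0.999
grip_force: 0.0
```

```bash
python3 look.py a3
```

```text
7.0667 [ 526.15720082 -361.55323993  202.25748956] 1.5707604072673815
red top [([234.0, 146.0], 628.8, -109.2, 14.7, 16.0, 44.9)]
green top [([336.0, 134.0], 660.6, -320.5, 16.2, 20.5, 71.1)]
```

View pics/a3.png

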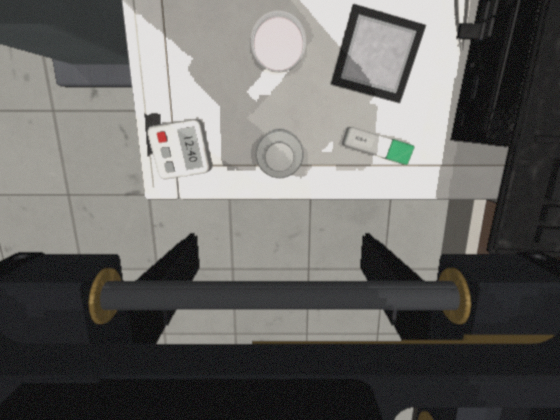

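```bash
python3 - <<'E'
from h import *
d=np.load("a3.npz"); c=dict(T=d["T"],camera_matrix=d["K"]); im=d["im"]
for p,z in (((279,153),89),((279,154),60)): print(ray(c,p,z))
a=cv2.resize(im[105:195,140:225],(397,420),interpolation=cv2.INTER_CUBIC); b=cv2.resize(im[110:180,335:425],(403,313),interpolation=cv2.INTER_CUBIC)
o=np.zeros((420,800,3),np.uint8); o[:,:397]=a; o[:313,397:]=b; cv2.imwrite("pics/a3c.png",o[:,:,::-1])
E
```

```text
[ 526.06644753 -313.84214634]
[ 526.02715501 -317.57177397]
```

View pics/a3c.png

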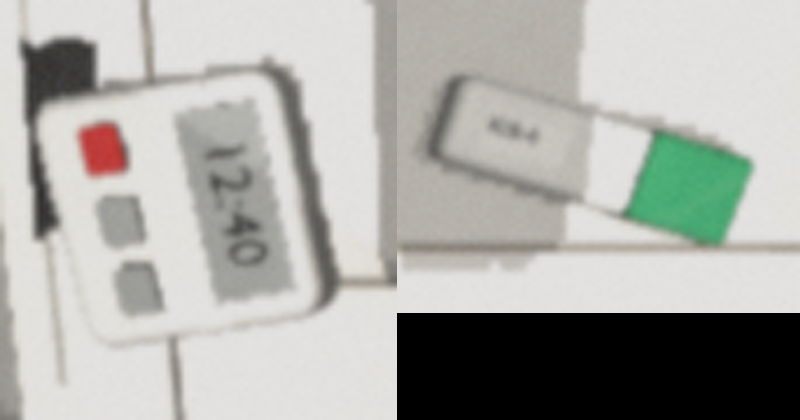

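{"op": "arm_command", "data": {
  "delta_pos": [
    [0,0.1,0],
    [0,0.18,0],
    [0,0.18,-0.12],
    [0,0.18,-0.25],
    [0,0.18,-0.37]
  ],
  "delta_rot": [
    [0,0,0],
    [0,0,0],
    [0,0,0],
    [0,0,0],
    [0,0,0]
  ],
  "claw": [0,0,0,0,0]
}}

```text
t: 7.53
eef_pos: [526.0, -316.7, 109.1]
tcp_rot: [3.14, 0.001, 1.571]
ft_force: [0.2, -0.7, 0.3]
opening: 0.999
grip_force: 0.0
```

{"op": "arm_command", "data": {
  "delta_pos": [
    [0,0,-0.1],
    [0,0,-0.2],
    [0,0,-0.29],
    [0,0,-0.34],
    [0,0,-0.34]
  ],
  "delta_rot": [
    [0,0,0],
    [0,0,0],
    [0,0,0],
    [0,0,0],
    [0,0,0]
  ],
  "claw": [0,0,0,0.1,0.2]
}}

```text
t: 7.95
eef_pos: [524.9, -316.5, 22.3]
tcp_rot: [-3.139, -0.002, 1.57]
ft_force: [0.5, -1.0, -0.6]
opening: 0.91
grip_force: 0.0
```

{"op": "arm_command", "data": {
  "delta_pos": [
    [0,0,0],
    [0,0,0],
    [0,0,0],
    [0,0,0],
    [0,0,0]
  ],
  "delta_rot": [
    [0,0,0],
    [0,0,0],
    [0,0,0],
    [0,0,0],
    [0,0,0]
  ],
  "claw": [0.4,0.5,0.6,1,1]
}}

```text
t: 8.37
eef_pos: [526.0, -317.5, 25.6]
tcp_rot: [3.14, 0.001, 1.57]
ft_force: [-0.0, 0.1, -0.0]
opening: 0.57
grip_force: 0.0
```

{"op": "arm_command", "data": {
  "delta_pos": [
    [0,0,0],
    [0,0,0],
    [0,0,0],
    [0,0,0.02],
    [0,0,0.06]
  ],
  "delta_rot": [
    [0,0,0],
    [0,0,0],
    [0,0,0],
    [0,0,0],
    [0,0,0]
  ],
  "claw": [1,1,1,1,1]
}}

```text
t: 8.78
eef_pos: [525.1, -316.9, 39.1]
tcp_rot: [-3.14, -0.001, 1.57]
ft_force: [-1.1, 0.2, -1.2]
opening: 0.503
grip_force: 30.0
```

```bash
python3 - <<'E'
from h import *
print(state()["eef_pos"])
d=np.load("a3.npz"); c=dict(T=d["T"],camera_matrix=d["K"])
def q(n,pts,s,ox,oy,z):
    P=np.array([ray(c,(ox+x/s,oy+y/s),z) for x,y in pts]); print(n,P.round(1).tolist(),P.mean(0))
    e=np.diff(np.vstack([P,P[:1]]),axis=0); print(" len",np.linalg.norm(e,axis=1).round(1)," ang",np.degrees(np.arctan2(e[:,1],e[:,0])).round(1), cv2.minAreaRect(P.astype(np.float32)))
q("timer",[(36,97),(275,68),(325,308),(102,347)],4.67,140,105,17)
q("caps",[(458-397,73),(752-397,160),(722-397,245),(445-397,158)],4.48,335,110,19)
# dark pads orientation
w=np.load("w0.npy")
E
```

```text
[ 525.12285574 -316.92134334   39.11999816]
timer [[381.7, -290.8], [438.4, -284.3], [446.7, -340.8], [391.3, -350.4]] [ 414.54339106 -316.57974328]
 len [57.1 57.1 56.3 60.4]  ang [   6.5  -81.6 -170.2   99.2] ((414.65252685546875, -316.0534362792969), (57.01913833618164, 60.35007858276367), 9.156351089477539)
caps [[602.2, -291.7], [676.3, -312.7], [671.0, -333.8], [600.1, -312.1]] [ 637.38325775 -312.56735628]
 len [77.  21.7 74.2 20.5]  ang [ -15.8 -103.9  163.    84.2] ((636.5970458984375, -312.7314453125), (21.694316864013672, 77.73982238769531), 74.15806579589844)
```

{"op": "arm_command", "data": {
  "delta_pos": [
    [0,0,0.1],
    [0,0,0.18],
    [0.005,0.08,0.18],
    [0.01,0.2,0.18],
    [0.02,0.33,0.18]
  ],
  "delta_rot": [
    [0,0,0],
    [0,0,0],
    [0,0,0],
    [0,0,0],
    [0,0,0]
  ],
  "claw": [1,1,1,1,1]
}}

```text
t: 9.2
eef_pos: [530.5, -234.7, 85.7]
tcp_rot: [3.141, 0.001, 1.568]
ft_force: [-0.3, 0.3, -0.9]
opening: 0.504
grip_force: 30.0
```

{"op": "arm_command", "data": {
  "delta_pos": [
    [0.003,0.13,0],
    [0.003,0.26,0],
    [0.003,0.39,0],
    [0.003,0.48,0],
    [0.003,0.527,0]
  ],
  "delta_rot": [
    [0,0,0],
    [0,0,0],
    [0,0,0],
    [0,0,0],
    [0,0,0]
  ],
  "claw": [1,1,1,1,1]
}}

```text
t: 9.62
eef_pos: [531.2, -100.6, 85.3]
tcp_rot: [-3.142, -0.0, 1.571]
ft_force: [0.5, -1.1, -2.2]
opening: 0.499
grip_force: 30.0
```

{"op": "arm_command", "data": {
  "delta_pos": [
    [0,0,0],
    [0,0,-0.05],
    [0,0,-0.12],
    [0,0,-0.17],
    [0,0,-0.19]
  ],
  "delta_rot": [
    [0,0,0],
    [0,0,0],
    [0,0,0],
    [0,0,0],
    [0,0,0]
  ],
  "claw": [1,1,1,1,1]
}}

```text
t: 10.03
eef_pos: [531.1, -104.1, 35.9]
tcp_rot: [-3.14, -0.0, 1.569]
ft_force: [-0.3, -0.4, -1.0]
opening: 0.503
grip_force: 30.0
```

{"op": "arm_command", "data": {
  "delta_pos": [
    [0,0,0],
    [0,0,0],
    [0,0,-0.01],
    [0,0,-0.02],
    [0,0,-0.03]
  ],
  "delta_rot": [
    [0,0,0],
    [0,0,0],
    [0,0,0],
    [0,0,0],
    [0,0,0]
  ],
  "claw": [1,1,1,1,1]
}}

```text
t: 10.45
eef_pos: [531.7, -103.2, 30.0]
tcp_rot: [3.141, 0.0, 1.57]
ft_force: [-0.1, -0.5, -1.3]
opening: 0.502
grip_force: 30.0
```

{"op": "arm_command", "data": {
  "delta_pos": [
    [0,0,0],
    [0,0,0],
    [0,0,0],
    [0,0,0],
    [0,0,0]
  ],
  "delta_rot": [
    [0,0,0],
    [0,0,0],
    [0,0,0],
    [0,0,0],
    [0,0,0]
  ],
  "claw": [1,1,1,0.4,0.3]
}}

```text
t: 10.87
eef_pos: [531.6, -103.1, 29.8]
tcp_rot: [3.141, 0.0, 1.57]
ft_force: [-0.2, 0.0, 0.2]
opening: 0.589
grip_force: 0.0
```

{"op": "arm_command", "data": {
  "delta_pos": [
    [0,0,0],
    [0,0,0.1],
    [0,0,0.24],
    [0,0,0.38],
    [0,0,0.5]
  ],
  "delta_rot": [
    [0,0,0],
    [0,0,0],
    [0,0,0],
    [0,0,0],
    [0,0,0]
  ],
  "claw": [0.2,0.1,0,0,0]
}}

```text
t: 11.28
eef_pos: [531.5, -103.0, 156.8]
tcp_rot: [3.141, 0.0, 1.57]
ft_force: [0.5, -0.0, 0.2]
opening: 0.936
grip_force: 0.0
```

{"op": "arm_command", "data": {
  "delta_pos": [
    [0.03,-0.07,0],
    [0.08,-0.16,0],
    [0.13,-0.26,0],
    [0.18,-0.36,0],
    [0.23,-0.46,0]
  ],
  "delta_rot": [
    [0,0,-0.07],
    [0,0,-0.15],
    [0,0,-0.23],
    [0,0,-0.31],
    [0,0,-0.39]
  ],
  "claw": [0,0,0,0,0]
}}

```text
t: 11.7
eef_pos: [589.4, -219.2, 154.9]
tcp_rot: [3.141, -0.0, 0.954]
ft_force: [-0.7, 0.8, 0.1]
opening: 1.004
grip_force: 0.0
```

{"op": "arm_command", "data": {
  "delta_pos": [
    [0.04,-0.08,0],
    [0.09,-0.16,0],
    [0.14,-0.24,0],
    [0.16,-0.3,0],
    [0.18,-0.33,0]
  ],
  "delta_rot": [
    [0,0,-0.07],
    [0,0,-0.15],
    [0,0,-0.23],
    [0,0,-0.31],
    [0,0,-0.39]
  ],
  "claw": [0,0,0,0,0]
}}

```text
t: 12.12
eef_pos: [634.2, -302.5, 154.3]
tcp_rot: [3.141, 0.0, 0.342]
ft_force: [-0.4, 0.2, 0.4]
opening: 1.0
grip_force: 0.0
```

{"op": "arm_command", "data": {
  "delta_pos": [
    [0.014,-0.05,0],
    [0.014,-0.05,-0.03],
    [0.014,-0.05,-0.1],
    [0.014,-0.05,-0.2],
    [0.014,-0.05,-0.3]
  ],
  "delta_rot": [
    [0,0,-0.07],
    [0,0,-0.15],
    [0,0,-0.23],
    [0,0,-0.31],
    [0,0,-0.38]
  ],
  "claw": [0,0,0,0,0]
}}

```text
t: 12.53
eef_pos: [637.6, -313.2, 79.4]
tcp_rot: [3.141, -0.001, -0.254]
ft_force: [-0.5, 0.1, -0.7]
opening: 0.999
grip_force: 0.0
```

```bash
python3 look.py a4; python3 - <<'E'
from h import *
print(state()["eef_pos"],state()["tcp_rot"])
d=np.load("a4t.npz"); c=dict(T=d["T"],camera_matrix=d["K"])
E
```

```text
12.5833 [ 635.49825002 -312.02615041   73.62717017] -0.2611677033689981
red top []
green top []
[ 635.66632365 -312.05230041   75.73179943] [-3.13971575  0.00639893 -0.24928464]
```

View pics/a4.png

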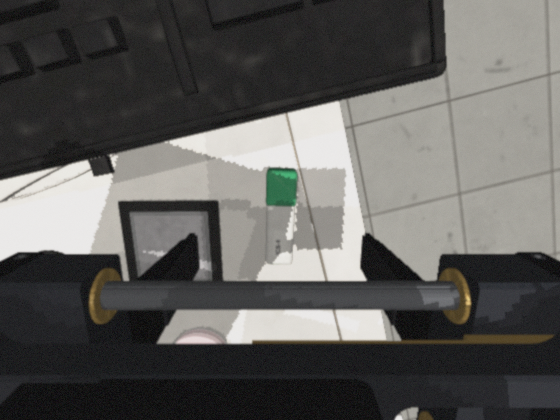

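The capsule sits centred between the fingers at column 281 and aligned with them. I'll descend and grip.

{"op": "arm_command", "data": {
  "delta_pos": [
    [0.002,0.002,-0.08],
    [0.002,0.002,-0.16],
    [0.002,0.002,-0.23],
    [0.002,0.002,-0.27],
    [0.002,0.002,-0.3]
  ],
  "delta_rot": [
    [0,0,-0.01],
    [0,0,-0.02],
    [0,0,-0.02],
    [0,0,-0.02],
    [0,0,-0.02]
  ],
  "claw": [0,0,0,0,0.2]
}}

```text
t: 13.05
eef_pos: [638.2, -312.6, 4.7]
tcp_rot: [3.141, -0.0, -0.276]
ft_force: [0.4, 0.1, -0.6]
opening: 0.971
grip_force: 0.0
```

{"op": "arm_command", "data": {
  "delta_pos": [
    [0,0,0],
    [0,0,0],
    [0,0,0],
    [0,0,0],
    [0,0,0]
  ],
  "delta_rot": [
    [0,0,0],
    [0,0,0],
    [0,0,0],
    [0,0,0],
    [0,0,0]
  ],
  "claw": [0.5,0.6,0.7,1,1]
}}

```text
t: 13.47
eef_pos: [638.2, -312.8, 5.5]
tcp_rot: [3.141, -0.001, -0.278]
ft_force: [0.3, -0.0, -0.8]
opening: 0.637
grip_force: 0.0
```

{"op": "arm_command", "data": {
  "delta_pos": [
    [0,0,0],
    [0,0,0],
    [0,0,0],
    [0,0,0],
    [0,0,0]
  ],
  "delta_rot": [
    [0,0,0],
    [0,0,0],
    [0,0,0],
    [0,0,0],
    [0,0,0]
  ],
  "claw": [1,1,1,1,1]
}}

```text
t: 13.88
eef_pos: [637.9, -312.6, 4.6]
tcp_rot: [3.142, 0.0, -0.279]
ft_force: [0.6, -0.1, -0.6]
opening: 0.286
grip_force: 0.0
```

{"op": "arm_command", "data": {
  "delta_pos": [
    [0,0,0],
    [0,0,0.1],
    [0,0,0.24],
    [0,0,0.38],
    [0,0,0.5]
  ],
  "delta_rot": [
    [0,0,0],
    [0,0,0],
    [0,0,0],
    [0,0,0],
    [0,0,0]
  ],
  "claw": [1,1,1,1,1]
}}

```text
t: 14.3
eef_pos: [638.0, -312.6, 131.8]
tcp_rot: [3.141, -0.001, -0.279]
ft_force: [0.2, -0.6, 0.4]
opening: 0.243
grip_force: 30.0
```

{"op": "arm_command", "data": {
  "delta_pos": [
    [-0.06,0.06,0],
    [-0.15,0.145,0],
    [-0.25,0.24,0],
    [-0.35,0.335,0],
    [-0.45,0.43,0]
  ],
  "delta_rot": [
    [0,0,0.05],
    [0,0,0.1],
    [0,0,0.15],
    [0,0,0.2],
    [0,0,0.25]
  ],
  "claw": [1,1,1,1,1]
}}

```text
t: 14.72
eef_pos: [524.0, -204.0, 129.7]
tcp_rot: [3.141, -0.0, 0.118]
ft_force: [0.1, 0.8, -0.2]
opening: 0.241
grip_force: 30.0
```

{"op": "arm_command", "data": {
  "delta_pos": [
    [-0.1,0.095,0],
    [-0.2,0.19,0],
    [-0.3,0.285,0],
    [-0.38,0.36,0],
    [-0.428,0.406,0]
  ],
  "delta_rot": [
    [0,0,0.05],
    [0,0,0.104],
    [0,0,0.104],
    [0,0,0.104],
    [0,0,0.104]
  ],
  "claw": [1,1,1,1,1]
}}

```text
t: 15.13
eef_pos: [416.1, -101.8, 129.8]
tcp_rot: [-3.141, 0.001, 0.278]
ft_force: [0.8, -0.6, -0.0]
opening: 0.245
grip_force: 30.0
```

{"op": "arm_command", "data": {
  "delta_pos": [
    [0,0,0],
    [0,0,0],
    [0,0,-0.05],
    [0,0,-0.1],
    [0,0,-0.1]
  ],
  "delta_rot": [
    [0,0,0],
    [0,0,0],
    [0,0,0],
    [0,0,0],
    [0,0,0]
  ],
  "claw": [1,1,1,1,1]
}}

```text
t: 15.55
eef_pos: [418.9, -104.2, 103.2]
tcp_rot: [-3.141, 0.001, 0.277]
ft_force: [-0.7, 0.4, -0.4]
opening: 0.243
grip_force: 30.0
```

```bash
python3 look.py a5; python3 - <<'E'
import cv2,numpy as np
a=cv2.imread("pics/a5.png"); b=cv2.imread("pics/a5t.png")
cv2.imwrite("pics/a5x.png",np.hstack([a[:,60:500],cv2.resize(b,(360,420))]))
E
```

```text
15.6 [ 418.96462037 -104.18732562  104.00773902] 0.2768999426522081
red top [([234.0, 146.0], 628.2, -108.6, 16.6, 16.4, 0.1)]
green top []
```

View pics/a5x.png

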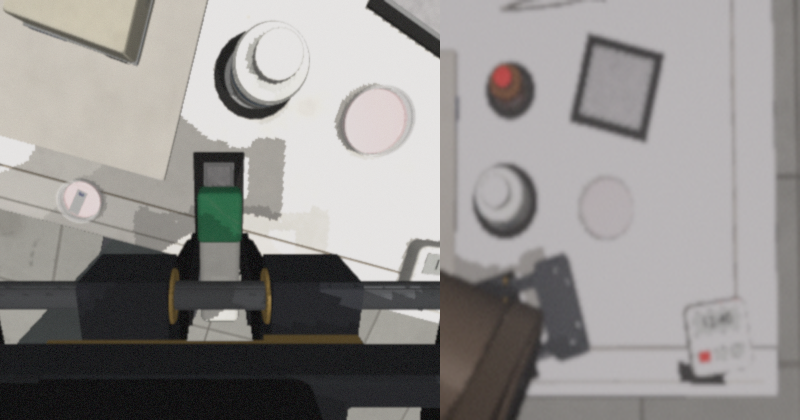

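```bash
python3 - <<'E'
from h import *
d=np.load("a5.npz"); c=dict(T=d["T"],camera_matrix=d["K"]); im=d["im"]
hsv=cv2.cvtColor(im,cv2.COLOR_RGB2HSV).astype(int); m=(hsv[...,1]>100)&(abs(hsv[...,0]-65)<25)
ys,xs=np.where(m); print(ys.min(),ys.max(),xs.min(),xs.max())
u=np.array([np.cos(.277),np.sin(.277)])
for z in (117,120): 
    p=ray(c,(279,ys.min()+1),z); print(p, p-39*u)
P=[ray(c,p,4) for p in ((60+194,153),(60+243,153))]; print("pad far mid",np.mean(P,0),np.mean(P,0)-49*u)
E
```

```text
187 419 0 559
[458.42492437 -91.6453808 ] [ 420.91159737 -102.31075928]
[459.03314161 -91.48249234] [ 421.51981462 -102.14787081]
pad far mid [464.64889983 -89.12259105] [ 417.51677105 -102.52268195]
```

{"op": "arm_command", "data": {
  "delta_pos": [
    [-0.01,-0.002,-0.06],
    [-0.01,-0.002,-0.15],
    [-0.01,-0.002,-0.24],
    [-0.01,-0.002,-0.3],
    [-0.01,-0.002,-0.34]
  ],
  "delta_rot": [
    [0,0,0],
    [0,0,0],
    [0,0,0],
    [0,0,0],
    [0,0,0]
  ],
  "claw": [1,1,1,1,1]
}}

```text
t: 16.07
eef_pos: [416.4, -104.5, 18.8]
tcp_rot: [-3.142, 0.0, 0.277]
ft_force: [-0.2, 0.3, -0.2]
opening: 0.247
grip_force: 30.0
```

{"op": "arm_command", "data": {
  "delta_pos": [
    [0,0,-0.01],
    [0,0,-0.02],
    [0,0,-0.03],
    [0,0,-0.04],
    [0,0,-0.042]
  ],
  "delta_rot": [
    [0,0,0],
    [0,0,0],
    [0,0,0],
    [0,0,0],
    [0,0,0]
  ],
  "claw": [1,1,1,1,1]
}}

```text
t: 16.48
eef_pos: [416.2, -104.2, 9.4]
tcp_rot: [3.141, -0.001, 0.277]
ft_force: [-0.2, -0.3, 0.0]
opening: 0.242
grip_force: 30.0
```

{"op": "arm_command", "data": {
  "delta_pos": [
    [0,0,0],
    [0,0,0],
    [0,0,0],
    [0,0,0],
    [0,0,0]
  ],
  "delta_rot": [
    [0,0,0],
    [0,0,0],
    [0,0,0],
    [0,0,0],
    [0,0,0]
  ],
  "claw": [1,1,0.7,0.6,0.5]
}}

```text
t: 16.9
eef_pos: [416.0, -104.1, 9.3]
tcp_rot: [3.141, -0.0, 0.277]
ft_force: [-0.3, 0.1, 0.8]
opening: 0.384
grip_force: 0.0
```

{"op": "arm_command", "data": {
  "delta_pos": [
    [0,0,0],
    [0,0,0.1],
    [0,0,0.24],
    [0,0,0.38],
    [0,0,0.5]
  ],
  "delta_rot": [
    [0,0,0],
    [0,0,0],
    [0,0,0],
    [0,0,0],
    [0,0,0]
  ],
  "claw": [0.4,0.3,0,0,0]
}}

```text
t: 17.32
eef_pos: [415.7, -104.0, 136.1]
tcp_rot: [3.141, -0.0, 0.277]
ft_force: [-0.1, -0.2, -0.5]
opening: 0.735
grip_force: 0.0
```

{"op": "arm_command", "data": {
  "delta_pos": [
    [0,-0.08,0],
    [0,-0.2,0],
    [0,-0.34,0],
    [0,-0.48,0],
    [0,-0.62,0]
  ],
  "delta_rot": [
    [0,0,-0.02],
    [0,0,-0.04],
    [0,0,-0.06],
    [0,0,-0.082],
    [0,0,-0.082]
  ],
  "claw": [0,0,0,0,0]
}}

```text
t: 17.73
eef_pos: [415.7, -260.6, 134.4]
tcp_rot: [3.141, -0.0, 0.147]
ft_force: [2.0, -0.6, 0.3]
opening: 0.994
grip_force: 0.0
```

{"op": "arm_command", "data": {
  "delta_pos": [
    [-0.003,-0.12,0],
    [-0.005,-0.2,0],
    [-0.005,-0.23,0],
    [-0.005,-0.23,-0.06],
    [-0.005,-0.23,-0.15]
  ],
  "delta_rot": [
    [0,0,0],
    [0,0,0],
    [0,0,0],
    [0,0,0],
    [0,0,0]
  ],
  "claw": [0,0,0,0,0]
}}

```text
t: 18.15
eef_pos: [415.1, -317.1, 97.5]
tcp_rot: [3.139, -0.002, 0.148]
ft_force: [-0.3, 0.1, -0.8]
opening: 0.999
grip_force: 0.0
```

{"op": "arm_command", "data": {
  "delta_pos": [
    [0,0,0],
    [0,0,0],
    [0,0,0],
    [0,0,0],
    [0,0,0]
  ],
  "delta_rot": [
    [0,0,0],
    [0,0,0],
    [0,0,0],
    [0,0,0],
    [0,0,0]
  ],
  "claw": [0,0,0,0,0]
}}

```text
t: 18.57
eef_pos: [415.1, -316.6, 97.6]
tcp_rot: [3.14, -0.001, 0.149]
ft_force: [-0.1, 0.5, 0.0]
opening: 1.0
grip_force: 0.0
```

```bash
python3 look.py a6; python3 - <<'E'
import cv2,numpy as np
a=cv2.imread("pics/a6.png"); b=cv2.imread("pics/a6t.png")
cv2.imwrite("pics/a6x.png",np.hstack([a[:,60:500],cv2.resize(b,(360,420))]))
E
```

```text
18.6167 [ 414.99497498 -316.58517989   97.50519286] 0.14890580898747596
red top [([234.0, 146.0], 628.3, -108.6, 16.6, 16.4, 0.1)]
green top [([232.0, 238.0], 440.4, -96.8, 22.0, 20.2, 16.2)]
```

View pics/a6x.png

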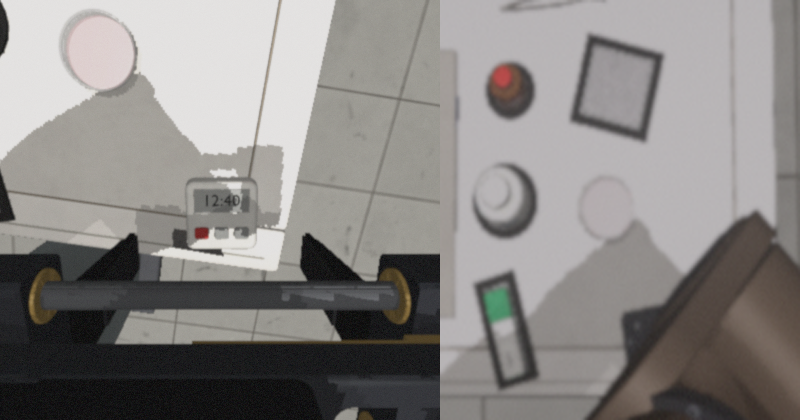

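The capsule lies centred in its pad. The timer is centred and square between the fingers at about (281,213).

{"op": "arm_command", "data": {
  "delta_pos": [
    [0,0,-0.08],
    [0,0,-0.18],
    [0,0,-0.27],
    [0,0,-0.34],
    [0,0,-0.374]
  ],
  "delta_rot": [
    [0,0,0],
    [0,0,0],
    [0,0,0],
    [0,0,0],
    [0,0,0]
  ],
  "claw": [0,0,0,0,0]
}}

```text
t: 19.08
eef_pos: [414.3, -316.1, 1.6]
tcp_rot: [-3.14, 0.001, 0.149]
ft_force: [0.2, -0.5, 0.5]
opening: 0.998
grip_force: 0.0
```

{"op": "arm_command", "data": {
  "delta_pos": [
    [0,0,0],
    [0,0,0],
    [0,0,0],
    [0,0,0],
    [0,0,0]
  ],
  "delta_rot": [
    [0,0,0],
    [0,0,0],
    [0,0,0],
    [0,0,0],
    [0,0,0]
  ],
  "claw": [0.2,0.3,0.4,1,1]
}}

```text
t: 19.5
eef_pos: [415.0, -316.8, 4.1]
tcp_rot: [3.14, -0.001, 0.149]
ft_force: [-0.3, -0.3, -0.3]
opening: 0.708
grip_force: 0.0
```

{"op": "arm_command", "data": {
  "delta_pos": [
    [0,0,0],
    [0,0,0],
    [0,0,0],
    [0,0,0],
    [0,0,0]
  ],
  "delta_rot": [
    [0,0,0],
    [0,0,0],
    [0,0,0],
    [0,0,0],
    [0,0,0]
  ],
  "claw": [1,1,1,1,1]
}}

```text
t: 19.92
eef_pos: [415.0, -316.8, 3.9]
tcp_rot: [3.141, -0.001, 0.149]
ft_force: [-0.8, 0.2, 7.7]
opening: 0.647
grip_force: 30.0
```

{"op": "arm_command", "data": {
  "delta_pos": [
    [0,0,0.04],
    [0,0,0.14],
    [0,0,0.26],
    [0,0,0.36],
    [0,0,0.4]
  ],
  "delta_rot": [
    [0,0,0],
    [0,0,0],
    [0,0,0],
    [0,0,0],
    [0,0,0]
  ],
  "claw": [1,1,1,1,1]
}}

```text
t: 20.33
eef_pos: [415.4, -317.1, 106.7]
tcp_rot: [3.138, -0.002, 0.149]
ft_force: [0.9, 0.2, -0.5]
opening: 0.649
grip_force: 30.0
```

{"op": "arm_command", "data": {
  "delta_pos": [
    [0.05,0.02,0],
    [0.15,0.07,0],
    [0.28,0.13,0],
    [0.41,0.19,0],
    [0.54,0.25,0]
  ],
  "delta_rot": [
    [0,0,-0.04],
    [0,0,-0.08],
    [0,0,-0.13],
    [0,0,-0.18],
    [0,0,-0.23]
  ],
  "claw": [1,1,1,1,1]
}}

```text
t: 20.75
eef_pos: [550.8, -253.2, 103.2]
tcp_rot: [-3.142, 0.0, -0.217]
ft_force: [0.1, -0.5, -0.9]
opening: 0.652
grip_force: 30.0
```

{"op": "arm_command", "data": {
  "delta_pos": [
    [0.13,0.06,0],
    [0.24,0.11,0],
    [0.3,0.136,0],
    [0.324,0.146,0],
    [0.324,0.146,0]
  ],
  "delta_rot": [
    [0,0,-0.023],
    [0,0,-0.023],
    [0,0,-0.023],
    [0,0,-0.023],
    [0,0,-0.023]
  ],
  "claw": [1,1,1,1,1]
}}

```text
t: 21.17
eef_pos: [631.1, -216.8, 102.6]
tcp_rot: [-3.142, 0.001, -0.247]
ft_force: [-1.2, 0.7, -0.6]
opening: 0.649
grip_force: 30.0
```

{"op": "arm_command", "data": {
  "delta_pos": [
    [0,0,-0.05],
    [0,0,-0.12],
    [0,0,-0.2],
    [0,0,-0.25],
    [0,0,-0.28]
  ],
  "delta_rot": [
    [0,0,0],
    [0,0,0],
    [0,0,0],
    [0,0,0],
    [0,0,0]
  ],
  "claw": [1,1,1,1,1]
}}

```text
t: 21.58
eef_pos: [628.9, -218.0, 31.0]
tcp_rot: [-3.141, 0.003, -0.25]
ft_force: [0.2, -0.8, -0.9]
opening: 0.65
grip_force: 30.0
```

```bash
python3 look.py a7
```

```text
21.6333 [ 628.96087339 -217.80763936   30.41073554] -0.24991160782383015
red top []
green top []
```

View pics/a7.png

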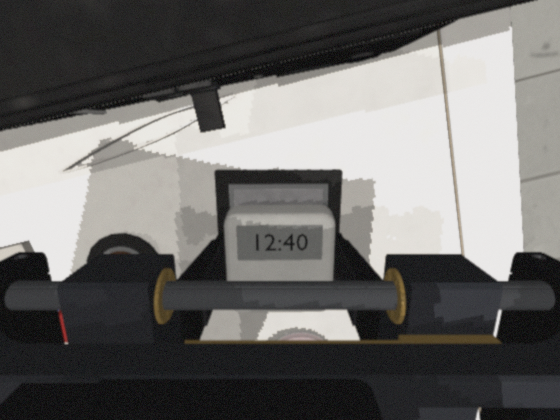

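The timer is square with its pad and centred on it (columns 217–341 against 224–334). I'll lower and release.

{"op": "arm_command", "data": {
  "delta_pos": [
    [0,0,0],
    [0,0,-0.03],
    [0,0,-0.06],
    [0,0,-0.085],
    [0,0,-0.1]
  ],
  "delta_rot": [
    [0,0,0],
    [0,0,0],
    [0,0,0],
    [0,0,0],
    [0,0,0]
  ],
  "claw": [1,1,1,1,1]
}}

```text
t: 22.1
eef_pos: [630.5, -217.4, 7.3]
tcp_rot: [-3.142, 0.001, -0.249]
ft_force: [-2.6, 2.6, 32.9]
opening: 0.651
grip_force: 30.0
```

{"op": "arm_command", "data": {
  "delta_pos": [
    [0,0,-0.001],
    [0,0,-0.001],
    [0,0,-0.001],
    [0,0,-0.001],
    [0,0,-0.001]
  ],
  "delta_rot": [
    [0,0,0],
    [0,0,0],
    [0,0,0],
    [0,0,0],
    [0,0,0]
  ],
  "claw": [1,1,0.3,0.2,0.1]
}}

```text
t: 22.52
eef_pos: [630.8, -217.6, 8.0]
tcp_rot: [3.141, -0.0, -0.249]
ft_force: [0.1, -0.4, 0.9]
opening: 0.785
grip_force: 0.0
```

{"op": "arm_command", "data": {
  "delta_pos": [
    [0,0,0],
    [0,0,0],
    [0,0,0.1],
    [0,0,0.24],
    [0,0,0.4]
  ],
  "delta_rot": [
    [0,0,0],
    [0,0,0],
    [0,0,0],
    [0,0,0],
    [0,0,0]
  ],
  "claw": [0,0,0,0,0]
}}

```text
t: 22.93
eef_pos: [629.8, -217.2, 107.5]
tcp_rot: [-3.141, 0.004, -0.249]
ft_force: [0.6, -0.5, 0.5]
opening: 0.995
grip_force: 0.0
```

{"op": "arm_command", "data": {
  "delta_pos": [
    [0,-0.1,0.1],
    [0,-0.24,0.2],
    [0,-0.4,0.3],
    [0,-0.55,0.3],
    [0,-0.7,0.3]
  ],
  "delta_rot": [
    [0,0,0],
    [0,0,0],
    [0,0,0],
    [0,0,0],
    [0,0,0]
  ],
  "claw": [0,0,0,0,0]
}}

```text
t: 23.35
eef_pos: [631.0, -394.6, 185.8]
tcp_rot: [3.14, -0.004, -0.248]
ft_force: [0.0, -0.5, -0.8]
opening: 1.005
grip_force: 0.0
```

{"op": "arm_command", "data": {
  "delta_pos": [
    [0,0,0],
    [0,0,0],
    [0,0,0],
    [0,0,0],
    [0,0,0]
  ],
  "delta_rot": [
    [0,0,0],
    [0,0,0],
    [0,0,0],
    [0,0,0],
    [0,0,0]
  ],
  "claw": [0,0,0,0,0]
}}

```text
t: 23.77
eef_pos: [631.0, -391.2, 183.0]
tcp_rot: [-3.142, 0.0, -0.247]
ft_force: [0.1, -0.4, 0.5]
opening: 1.0
grip_force: 0.0
```

```bash
python3 look.py a8
```

```text
23.8167 [ 631.08182944 -391.3131733   183.11358692] -0.2473857564555162
red top [([234.0, 146.0], 628.8, -109.2, 14.7, 16.0, 44.9)]
green top []
```

View pics/a8t.png

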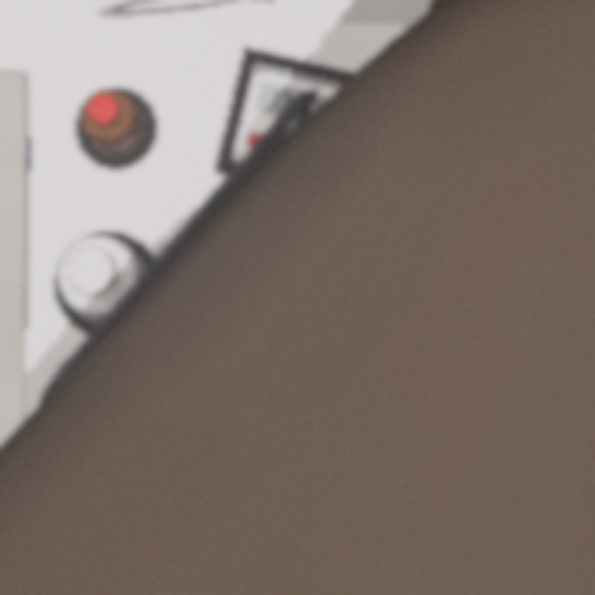

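The arm hides the top view here. I'll move it aside for a final check.

{"op": "arm_command", "data": {
  "delta_pos": [
    [-0.1,-0.08,0],
    [-0.23,-0.16,0],
    [-0.36,-0.24,0],
    [-0.5,-0.32,0],
    [-0.64,-0.4,0]
  ],
  "delta_rot": [
    [0,0,0],
    [0,0,0],
    [0,0,0],
    [0,0,0],
    [0,0,0]
  ],
  "claw": [0,0,0,0,0]
}}

```text
t: 24.28
eef_pos: [469.6, -492.5, 183.1]
tcp_rot: [3.141, -0.0, -0.247]
ft_force: [-0.0, -1.3, -0.2]
opening: 0.998
grip_force: 0.0
```

{"op": "arm_command", "data": {
  "delta_pos": [
    [-0.13,-0.08,0],
    [-0.26,-0.16,0],
    [-0.39,-0.24,0],
    [-0.5,-0.32,0],
    [-0.6,-0.4,0]
  ],
  "delta_rot": [
    [0,0,0],
    [0,0,0],
    [0,0,0],
    [0,0,0],
    [0,0,0]
  ],
  "claw": [0,0,0,0,0]
}}

```text
t: 24.7
eef_pos: [319.2, -593.0, 183.4]
tcp_rot: [3.141, -0.0, -0.249]
ft_force: [0.4, -0.8, 0.7]
opening: 1.0
grip_force: 0.0
```

{"op": "arm_command", "data": {
  "delta_pos": [
    [0,0,0],
    [0,0,0],
    [0,0,0],
    [0,0,0],
    [0,0,0]
  ],
  "delta_rot": [
    [0,0,0],
    [0,0,0],
    [0,0,0],
    [0,0,0],
    [0,0,0]
  ],
  "claw": [0,0,0,0,0]
}}

```text
t: 25.12
eef_pos: [321.9, -591.7, 183.0]
tcp_rot: [-3.142, -0.0, -0.247]
ft_force: [0.1, -0.0, 0.1]
opening: 1.002
grip_force: 0.0
```

```bash
python3 look.py a9
```

```text
25.1667 [ 321.8103971  -591.82574086  183.00212431] -0.24719101132878074
red top [([234.0, 146.0], 628.2, -108.6, 16.6, 16.4, 0.1)]
green top [([232.0, 238.0], 440.4, -97.2, 22.2, 20.8, 16.3)]
```

View pics/a9t.png

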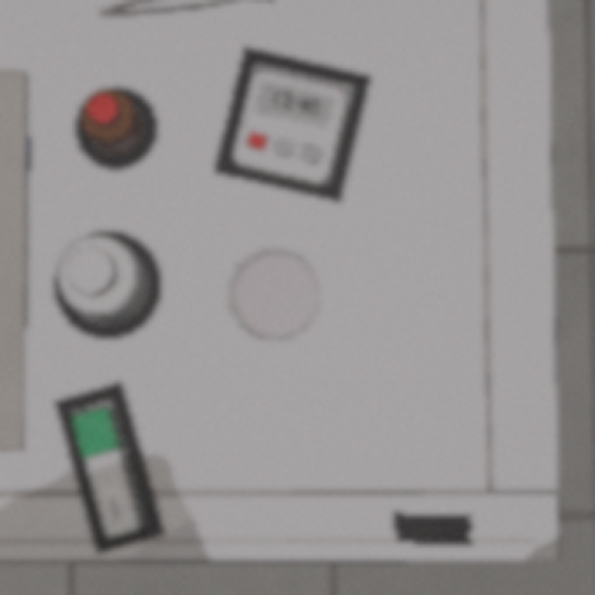

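All four things sit inside their outlines: small bottle cap (103,107), big bottle cap (92,271), timer (292,123), capsule (110,468). The dish is unmoved at (275,294). I'll hand in.

```bash
python3 -c "
from cell import *
print(job_done())"
```

```text
the job is handed in; nothing more can be done
None
```

I placed both bottles, the timer and the capsule centred on their matching pads without shifting the culture dish, and handed the job in at about 25 s; the hand-in returned no verdict.

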